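# Close the strainer: seat the disk, screw the ring nut home

### The arm

A 6-joint arm with a two-finger parallel gripper is mounted at the origin on a cart in front of the work surface, level with it; the furniture and walls round the work are solid. World frame = base frame: x ahead of the robot, y to its left, z up, the work surface at z = 0. Lengths are in m, angles in rad, forces in N, time in s.
With the tool pointing down it reaches from about 0.3 to 0.875 m from the base axis. Payload 6.4 kg.
Tool frame: the origin (TCP) lies on the centre line of the jaws, within the pads' length; the fingertips stand 17 mm ahead of it and the grasp point (between the pads) lies 2 mm behind it; y points along the fingers, z is the direction in which the jaws open and shut, and the axes are right-handed (so a half turn about y gives the same grasp; the last joint's range is limited). The gripper opens to 85 mm and grips with 20 to 120 N. Pads are 22 mm wide; open, the fingers measure 114 mm over their backs; the gripper's body (76 mm by 85 mm) begins 54 mm behind the grasp point. The pads swing forward as they close: fully open they stand 13 mm farther back than shut.
Start: joints at [1.099, 0.181, 1.607, -0, 1.354, -0.206], TCP at [0.151, 0.555, 0.248] pointing down, gripper open.
Joint ranges: [-2.99, 2.99], [-0.89, 2.07], [0.3, 2.58], [-1.14, 4.28], [0, 2.63], [-3.12, 3.12]. Speed limits (rad/s): [2.57, 2.57, 3.01, 3.14, 3.14, 3.14].

### API

Orientations are given as a rotation vector (axis times angle).
In Python, from rig import * gives the robot as it stands.
- The arm moves only by the tool jog_arm, never from a script. Its argument "commands" is a list of rows, each an object with "slide": the shift along the world's x, y, z in m, a list of three; "angular": the turn, a rotation vector about the world's x, y, z in degrees, a list of three; "claw": the finger opening in m, from 0 to 0.0854. In form: [{"slide": [tx, ty, tz], "angular": [wx, wy, wz], "claw": claw}, ...]. A call has 1 to 12 rows; each row is the pose to reach, as a shift and turn from the pose commanded when the call began; what a row does not reach only later rows make up. A row lasts 1/8 s, in which the tool goes at most 62.5 mm and 10.7 degrees, less where a joint would pass 70% of its speed; a pose out of reach is approached as far as the arm can. A call with a gripper value outside its range is refused whole. The fingers move at their own pace and stop on an object; "force" is the grip in N (left out, the last holds). Time passes only in rows, so rows that repeat a pose let the fingers close. It gives the time, the measured TCP pose, the force and the opening at its end, in the units of the state.
- read_state(): the state, without advancing time (a new reading comes with each control period).
- snapshot(name): name is "scene" or "top"; returns a dict with "color" (400x640x3 uint8, blue, green, red), "camera_matrix" (3x3 intrinsics, pixels), "world_to_cam" (4x4, takes a point from world to camera coordinates). Camera axes: x right, y down, z forward; pixel columns grow to the right and rows downward; lengths in m; the calibration is good to about 2 mm. A picture is of the moment at which its call begins. There is no depth.
- close_job(): hands the job in, once; it reports no verdict.
The state is a dict: "time": time; "q": joint angles; "qd": joint speeds; "effort": joint torques, N m; "tool_pos": TCP position; "eef_rot": TCP orientation; "force": force on the tool from outside, world axes, zero at the start; "torque": the same for the moment, N m; "grip_width": finger opening in m.
Only numpy, scipy, OpenCV 4.12 (cv2) and the standard library are available. Lean on these libraries where they do the work, as an engineer would, in place of code of your own. Each camera call takes 0.05 s, during which the arm holds its last target. There are 200 camera calls.

### The job

Close the strainer housing that is bolted to the bench: first set the loose strainer disk flat in its mouth, tab up, and let go of it; then put the hexagonal ring nut over it and screw the nut clockwise, gently, until it comes up against its stop. Feel for the thread start and do not force anything: neither ram the parts down nor wrench the nut against the stop.

Things in the scene. Friction and masses are not known exactly. Their poses are not given: they have to be found in the camera images.
- housing: Fixed dark steel strainer housing bolted to the bench: 100 x 84 mm base plate, round body 62 mm across up to 41 mm high, plugged pipe stubs along +y and -y (ends 50 mm from the axis, 25 mm up), upright steel neck 40 mm across with the mouth at its top, 80 mm up. Origin at the centre of its underside, z up.
- mouth (a point): Centre of the mouth, in the plane of its rim, 80 mm above the bench; axes of the housing, z up. The mouth is a 34 mm bore. Inside, 6 mm below the rim, is a flat spring seat that can sink 6 mm: it starts to yield at 4 N and takes 3 N more per mm. A tall steel post rises from the bench left of and behind the line from the housing to the loose parts (about x 0.57 to 0.65, y -0.07 to 0.05): swing round in front of it.
- lugs (a point): On the neck's axis 5 mm under the rim; axes of the housing. Round the neck stand three thread lugs, 49 mm across, tops 0.5 mm under the rim, each 90 deg long, with three 30 deg gaps between, 120 deg apart. The neck's angle in the housing is NOT measured: one gap's middle lies within 0.30 rad either way of this +x axis. Stiff friction holds the neck there.
- ramps (a point): On the neck's axis 6 mm under the rim; axes of the housing. Clockwise (from above) of each gap the lug's underside is a ramp: it begins 15 deg from the gap's middle, 3 mm under the rim, and sinks 3.7 mm in 40 deg. A solid stop ends it; a pin meets it about 55 deg clockwise of the gap's middle. Anticlockwise of each gap is a solid wall.
- disk_tab (a point): Loose aluminium strainer disk, 32 mm across, 10 mm thick, lower edge bevelled, 40 g, lying tab up. The tab is a block in its middle, 18 mm along x, 10 mm along y, from 10 to 26 mm above the underside. This point is on the axis, 18 mm above the underside, z up. On the seat it is 12 mm above the rim, the disk's flat top 4 mm above the rim.
- ring_centre (a point): Loose aluminium hexagonal ring nut, 58 mm across flats, 24 mm high, 110 g, lying open side down. This point is on its axis 12 mm up, z up; flats face 0, 60, 120 ... deg from x. It is about 4 mm above the rim when the pins lie on the lugs, 4 mm below when they have dropped into the gaps and the nut rests on the disk, about 6 mm below at the stop.
- ring_pins (a point): The nut's axis 9 mm above its underside, nut's axes. At this height three round pins, 5 mm thick, point inward at 0, 120 and 240 deg from x, tips 42.4 mm across; the nut inside is 51.4 mm across. Turning it along the ramps takes less than 0.3 N m; at the stop the moment rises steeply (0.5 N m is plenty).
- ring_top (a point): Centre of the nut's top, 24 mm above its underside, nut's axes. The top is a flange 4 mm thick with a 26 mm hole through which the disk's tab passes; a small raised rib on it marks the place of each pin.
Mind the look-alikes: they are no part of the job. What is shaped like the part that bears ring_centre but brown or yellow is not meant.

How it is judged:
On the way, in this order (a step that is already met when the one before it is completed fails the run):
1. the disk lies flat in the mouth on its seat, let go (horizontal distance between disk_tab and mouth below 0.003 m and z of disk_tab in the frame of mouth below 0.0135 m and angle between disk_tab's own z axis and vertical below 0.08 rad and contact force between the fingers and disk below 0.1 N), for 0.2 s.
2. the nut is over the neck, its pins dropped into the gaps (horizontal distance between ring_centre and mouth below 0.004 m and z of ring_centre in the frame of mouth below -0.002 m), for 0.1 s.
At the end, for the whole second after the job is handed in: The disk lies flat in the mouth (within 3 mm of its axis, pressed at least 0.8 mm into its spring seat) under the nut, and the nut, level and within 4 mm of the axis, is screwed down at least 1.1 mm past where it first rests on the disk (about 2.2 mm is the stop); all is released and at rest (horizontal distance between disk_tab and mouth below 0.003 m and z of disk_tab in the frame of mouth below 0.0112 m and angle between disk_tab's own z axis and vertical below 0.08 rad and horizontal distance between ring_centre and mouth below 0.004 m and z of ring_centre in the frame of mouth below -0.0051 m and angle between ring_centre's own z axis and vertical below 0.06 rad and linear speed of ring below 0.01 m/s and angular speed of ring below 0.1 rad/s); the robot touches nothing.
It fails at once if the nut is forced on the housing: more than 80 N between them (contact force between ring and housing above 80 N).
It fails at once if the disk is rammed into the housing: more than 40 N between them (contact force between disk and housing above 40 N).
It fails at once if the nut is rammed on the disk: more than 40 N between them (contact force between ring and disk above 40 N).
It also fails if it takes over 72 s, if anything falls off the work surface, if the arm or the gripper's body presses on something with over 40 N, if the wrist force passes 120 N, or if a joint passes its speed limit or range.

## Working session

There is one attempt and no reset: what is moved stays moved. The work goes in short steps, Python scripts to look and compute and a tool call to move; the robot and the scene stay as the last step left them, time stands still between calls to the robot, and variables do not carry over. Pictures are saved under pics/ and viewed, about 8 in all and at most 12, crops included, and the job is handed in when it is done.

Besides the shell and the picture viewer there is one more tool, called in YAML: its name, and indented under it one key for each argument. jog_arm: Moves the arm, as the interface text tells. Its arguments: {"type":"object","properties":{"commands":{"type":"array"},"force":{"type":"number"}},"required":["commands"]}

```bash
mkdir -p pics; ls; python3 - <<'E'
from rig import *
import cv2
s=read_state();print(s)
for n in("scene","top"):
    d=snapshot(n);cv2.imwrite(f"pics/{n}0.png",d["color"]);print(n,d["camera_matrix"],d["world_to_cam"])
E
```

```text
pics
{'time': 0.0, 'q': array([ 1.09869965e+00,  1.81539460e-01,  1.60800756e+00,  1.76425343e-06,
        1.35378994e+00, -2.06337959e-01]), 'qd': array([ 0.00151169, -0.00031673,  0.00191765, -0.00041503,  0.00111748,
       -0.0008537 ]), 'effort': array([ 2.29864439e-03, -4.44863820e+01, -3.51346529e+01, -5.36883954e-05,
        8.88470036e-03, -5.28546593e-05]), 'tool_pos': array([0.15078089, 0.55433964, 0.24738523]), 'eef_rot': array([-1.56235654,  0.20912108, -0.20820439]), 'force': array([-0.4511102 , -0.16757154, -0.00471557]), 'torque': array([-0.03750952,  0.02569359, -0.04147532]), 'grip_width': 0.08518589126732003}
scene [[387.41397813   0.         322.05858174]
 [  0.         387.41397813 197.00562702]
 [  0.           0.           1.        ]] [[-0.99981591  0.01178322  0.01514245  0.49235238]
 [ 0.00254733  0.86373956 -0.50393203  0.11328773]
 [-0.01901707 -0.50380069 -0.86361057  0.9053028 ]
 [ 0.          0.          0.          1.        ]]
top [[519.25453477   0.         319.04491986]
 [  0.         519.25453477 194.58765816]
 [  0.           0.           1.        ]] [[-0.00117854 -0.99999518 -0.00287378 -0.05622856]
 [-0.97384036  0.00180071 -0.22722611  0.50338913]
 [ 0.22723019  0.0025308  -0.97383779  1.13888347]
 [ 0.          0.          0.          1.        ]]
```

View pics/scene0.png

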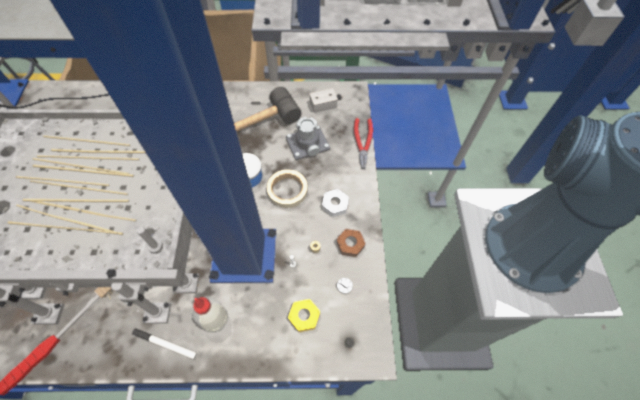

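View pics/top0.png

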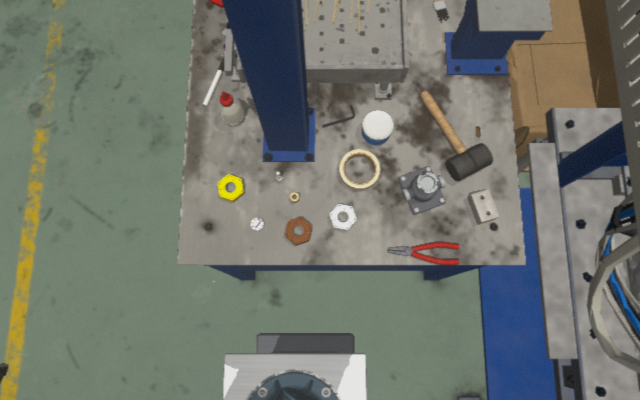

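The ring nut (silver) is at scene (335,202) / top (343,216), the disk at scene (345,286) / top (257,224), and the housing at scene (309,135) / top (427,185). The brown and yellow hexes are decoys. I'll zoom in on these three.

```bash
cat > h.py <<'E'
import numpy as np, cv2
from rig import *
def save(n,fn):
    d=snapshot(n); cv2.imwrite(fn,d["color"]); return d
def proj(d,P):
    P=np.atleast_2d(P); c=P@d["world_to_cam"][:3,:3].T+d["world_to_cam"][:3,3]
    p=c@d["camera_matrix"].T; return p[:,:2]/p[:,2:]
def ray(d,u,v,z):
    "point on pixel ray at height z"
    R=d["world_to_cam"][:3,:3];t=d["world_to_cam"][:3,3]
    o=-R.T@t; r=R.T@np.linalg.solve(d["camera_matrix"],[u,v,1]); return o+r*(z-o[2])/r[2]
def crop(img,u,v,h,k):
    return cv2.resize(img[v-h:v+h,u-h:u+h],None,fx=k,fy=k,interpolation=cv2.INTER_CUBIC)
E
python3 - <<'E'
from h import *
S=snapshot("scene");T=snapshot("top")
for n,s,t,z in(("ring",(335,202),(343,216),.024),("disk",(345,286),(257,224),.01),("mouth",(308,126),(429,181),.08)):
    print(n,ray(S,*s,z),ray(T,*t,z))
a=np.hstack([crop(T["color"],343,216,20,10 if 0 else 6),crop(T["color"],257,224,20,6),crop(T["color"],427,187,30,4)])
b=np.hstack([crop(S["color"],335,202,20,6),crop(S["color"],345,286,20,6),crop(S["color"],309,137,30,4)])
cv2.imwrite("pics/crops1.png",np.vstack([a,b]))
E
```

```text
ring [ 0.46054972 -0.10465672  0.024     ] [ 0.45945786 -0.11310539  0.024     ]
disk [0.44400972 0.09664179 0.01      ] [0.44319719 0.0902013  0.01      ]
mouth [ 0.52554441 -0.29263879  0.08      ] [ 0.5293977  -0.30706023  0.08      ]
```

View pics/crops1.png

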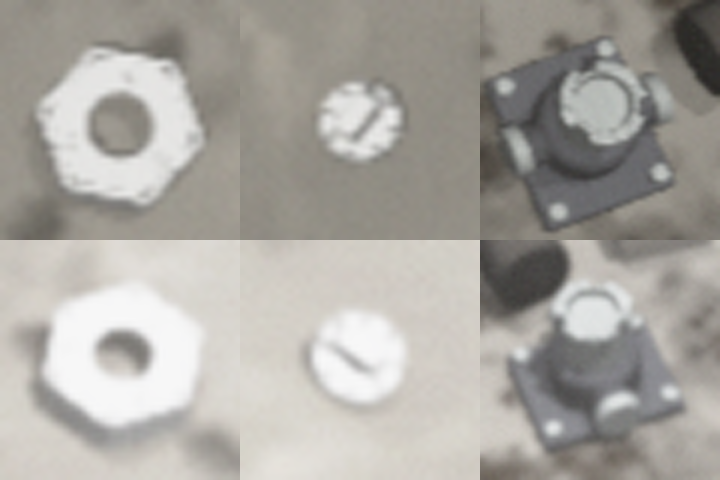

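```bash
python3 - <<'E'
from h import *
import pickle
D={}
for n in("scene","top"):
    ds=[snapshot(n) for _ in range(8)]; d=ds[0]; d["color"]=np.mean([x["color"].astype(float) for x in ds],0); D[n]=d
pickle.dump(D,open("avg.pkl","wb"))
def cc(n,u,v,h,lo,hi):
    g=D[n]["color"].mean(2)[v-h:v+h,u-h:u+h]
    return cv2.resize(np.uint8(np.clip((g-lo)/(hi-lo),0,1)*255),(260,260),interpolation=cv2.INTER_CUBIC)
for n,c in(("top",[(343,216),(257,224),(428,182)]),("scene",[(335,202),(345,286),(308,130)])):
    for u,v in c: print(n,np.percentile(D[n]["color"].mean(2)[v-12:v+12,u-12:u+12],[2,50,98,100]))
r=[]
for n,c in(("top",[(343,216,15),(257,224,10),(428,182,15)]),("scene",[(335,202,16),(345,286,11),(308,130,16)])):
    r.append(np.hstack([cc(n,*k,150 if i<2 else 80,255) for i,k in enumerate(c)]))
cv2.imwrite("pics/crops2.png",np.vstack(r))
for n in D: print(n,-D[n]["world_to_cam"][:3,:3].T@D[n]["world_to_cam"][:3,3])
E
```

```text
top [121.5625     216.04166667 228.125      228.625     ]
top [133.29166667 141.85416667 225.29166667 227.5       ]
top [ 81.9375     145.85416667 188.25       196.20833333]
scene [132.79166667 241.375      247.         247.        ]
scene [183.70833333 206.125      246.         247.        ]
scene [ 90.35416667 140.85416667 226.52083333 227.95833333]
scene [0.50918937 0.35243958 0.83146296]
top [ 0.23136568 -0.06001704  1.22330932]
```

View pics/crops2.png

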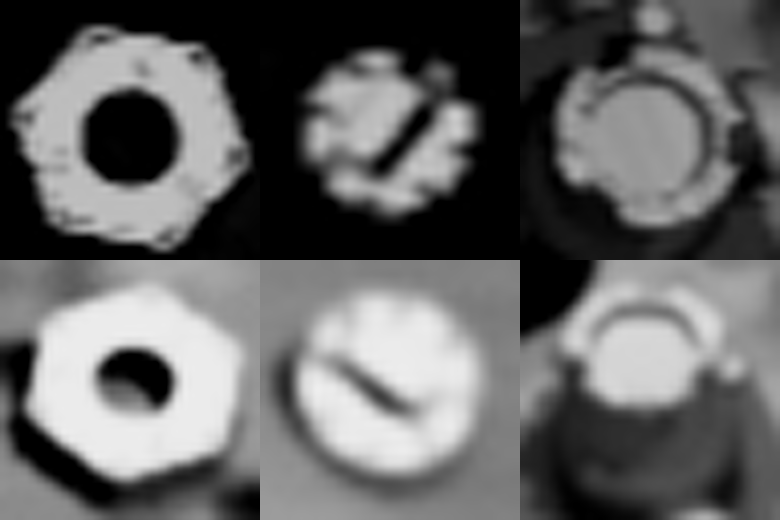

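Stretched crops: neck gaps show in the top view at crop (625,55), (595,190), (735,140), so a gap middle lies near world +20°. Faint ribs on the nut at (140,68), (65,190), (190,185) put the pins near -8°. The long axis of the disk tab lies at about -42°. I'll fit the poses numerically next.

```bash
cat > fit.py <<'E'
from h import *
from scipy.optimize import minimize
def render(d,polys,u0,v0,h,k=8):
    m=np.zeros((2*h*k,2*h*k),np.uint8)
    for P,val in polys:
        p=(proj(d,P)-[u0-h,v0-h]+.5)*k-.5
        cv2.fillPoly(m,[np.int32(np.round(p*16))],val,shift=4)
    return cv2.GaussianBlur(cv2.resize(m,(2*h,2*h),interpolation=cv2.INTER_AREA).astype(float)/255,(0,0),.6)
A=np.linspace(0,2*np.pi,60,endpoint=False)
circ=lambda x,y,z,r:np.c_[x+r*np.cos(A),y+r*np.sin(A),0*A+z]
def hexa(x,y,z,w,af=.058):
    a=w+np.pi/6+np.arange(6)*np.pi/3; R=af/np.sqrt(3); return np.c_[x+R*np.cos(a),y+R*np.sin(a),0*a+z]
def fit(d,polyf,p0,u0,v0,h,lo,hi,sc):
    g=d["color"].astype(float).mean(2)[v0-h:v0+h,u0-h:u0+h]; g=np.clip((g-lo)/(hi-lo),0,1)
    f=lambda q:((render(d,polyf(*(p0+q*sc)),u0,v0,h)-g)**2).mean()
    best=None
    for s in np.random.RandomState(0).randn(4,len(p0)):
        r=minimize(f,s*.5,method="Nelder-Mead",options=dict(initial_simplex=s*.5+np.vstack([0*s,2*np.eye(len(p0))]),xatol=.01,fatol=1e-7))
        if best is None or r.fun<best.fun: best=r
    return p0+best.x*sc,best.fun
E
python3 - <<'E'
from fit import *
import pickle
D=pickle.load(open("avg.pkl","rb"))
S,T=D["scene"],D["top"]
ring=lambda x,y,w:[(hexa(x,y,.024,w),255),(circ(x,y,.024,.013),0)]
disk=lambda x,y:[(circ(x,y,.010,.016),255)]
sc=np.array([.002,.002,.05])
print("ringT",fit(T,ring,np.array([.459,-.112,-.15]),343,216,18,150,215,sc))
print("ringS",fit(S,ring,np.array([.459,-.106,-.15]),335,202,20,205,243,sc))
print("diskT",fit(T,disk,np.array([.443,.091]),257,224,14,150,215,sc[:2]))
print("diskS",fit(S,disk,np.array([.443,.095]),345,286,14,212,243,sc[:2]))
# base plate: dark; fit plate bolts instead -> plate quad (z top unknown ~.01) print neck
g=T["color"].mean(2)
# seat / bore edge: polar profile for gaps around projected lug ring
for (x,y) in[(.525,-.304),(.527,-.304),(.529,-.304),(.527,-.301),(.527,-.307)]:
    th=np.radians(np.arange(0,360,4))
    P=np.c_[x+.0222*np.cos(th),y+.0222*np.sin(th),0*th+.0795]
    p=proj(T,P).astype(np.float32); v=cv2.remap(g.astype(np.float32),p[None,:,0],p[None,:,1],cv2.INTER_CUBIC)[0]
    F=np.sum(v*np.exp(3j*th)); print(x,y,"gap mid deg",(np.degrees(np.angle(-F))/3)%120,abs(F)/len(th),v.mean())
E
```

```text
ringT (array([ 0.45864538, -0.11205545, -0.19135315]), np.float64(0.007796081362025523))
ringS (array([ 0.45960014, -0.10974203, -0.17043537]), np.float64(0.015254233518975679))
diskT (array([0.44407485, 0.09168059]), np.float64(0.02735421260204314))
diskS (array([0.44497722, 0.09397053]), np.float64(0.02564567129545641))
0.525 -0.304 gap mid deg 23.062901599000792 16.698082354616474 153.21783
0.527 -0.304 gap mid deg 22.479552723061786 19.028404088402308 157.74101
0.529 -0.304 gap mid deg 22.109265337263732 15.773030087201589 152.98961
0.527 -0.301 gap mid deg 21.140067100185977 14.074784358955263 150.63956
0.527 -0.307 gap mid deg 23.400129826586156 10.462244378154072 148.66083
```

```bash
python3 - <<'E'
from fit import *
import pickle
D=pickle.load(open("avg.pkl","rb"))
S,T=D["scene"],D["top"]
sc=np.array([.002,.002,.1])
def neck(x,y,w):
    o=[(circ(x,y,.080,.0198),255)]
    for k in range(3):
        a=w+2*np.pi/3*k+np.radians(np.linspace(15,105,20)); c=np.c_[np.cos(a),np.sin(a)]
        o.append((np.c_[np.array([x,y])+np.vstack([.0245*c,.019*c[::-1]]),np.full(40,.0795)],255))
    return o
for lo,hi in((100,150),(90,170)): print("neckT",fit(T,neck,np.array([.527,-.304,.39]),428,182,15,lo,hi,sc))
for lo,hi in((140,200),(150,225)): print("neckS",fit(S,neck,np.array([.527,-.302,.39]),308,126,12,lo,hi,sc))
def disk(x,y,w):
    R=np.array([[np.cos(w),-np.sin(w)],[np.sin(w),np.cos(w)]])
    f=lambda pts:[np.r_[np.array([x,y])+R@np.array(p[:2]),p[2]] for p in pts]
    side=f([(-.009,-.005,.01),(.009,-.005,.01),(.009,-.005,.026),(-.009,-.005,.026)])
    return side
def mk(s):
    def g(x,y,w):
        c=disk(x,y,w)
        return [(circ(x,y,.010,.016),255),(np.array(c),s)]
    return g
def mk2(x,y,w):  # scene camera sees opposite face
    return [(circ(x,y,.010,.016),255),(np.array(disk(x,y,w+np.pi)),30)]
print("diskT",fit(T,mk(60),np.array([.444,.092,-.75]),257,224,12,150,215,sc))
print("diskS",fit(S,mk(60),np.array([.445,.094,-.7]),345,286,12,212,243,sc))
print("diskS2",fit(S,mk2,np.array([.445,.094,-.7]),345,286,12,212,243,sc))
E
```

```text
neckT (array([ 0.52713902, -0.30391076,  0.38130449]), np.float64(0.12233906160674973))
neckT (array([ 0.52687578, -0.30390985,  0.37664788]), np.float64(0.09331856828759195))
neckS (array([ 0.52725773, -0.30279081,  0.36019059]), np.float64(0.1262072776592812))
neckS (array([ 0.52771229, -0.30240076,  0.39616387]), np.float64(0.06691203203372735))
diskT (array([ 0.44406733,  0.09166424, -0.62741606]), np.float64(0.024712604095191288))
diskS (array([ 0.44504564,  0.09414261, -3.7254271 ]), np.float64(0.00998628957290993))
diskS2 (array([ 0.4449784 ,  0.09402771, -0.60957653]), np.float64(0.008371885723518116))
```

```bash
python3 - <<'E'
from h import *
from scipy.spatial.transform import Rotation as R
s=read_state();M=R.from_rotvec(s["eef_rot"]).as_matrix();print(M.round(3),np.degrees(np.arctan2(M[1,2],M[0,2])),s["time"])
E
```

```text
[[ 0.965  0.     0.263]
 [-0.263  0.     0.965]
 [ 0.    -1.     0.   ]] 74.7688220694588 1.0
```

jog_arm:
  commands:
    - {"slide": [0.03, -0.05, 0], "angular": [0, 0, -10], "claw": 0.03}
    - {"slide": [0.06, -0.1, 0], "angular": [0, 0, -19.8], "claw": 0.03}
    - {"slide": [0.1, -0.15, -0.02], "angular": [0, 0, -19.8], "claw": 0.03}
    - {"slide": [0.135, -0.2, -0.04], "angular": [0, 0, -19.8], "claw": 0.03}
    - {"slide": [0.17, -0.25, -0.06], "angular": [0, 0, -19.8], "claw": 0.03}
    - {"slide": [0.2, -0.3, -0.08], "angular": [0, 0, -19.8], "claw": 0.03}
    - {"slide": [0.23, -0.35, -0.1], "angular": [0, 0, -19.8], "claw": 0.03}
    - {"slide": [0.26, -0.4, -0.12], "angular": [0, 0, -19.8], "claw": 0.03}
    - {"slide": [0.28, -0.43, -0.14], "angular": [0, 0, -19.8], "claw": 0.03}
    - {"slide": [0.2935, -0.4622, -0.158], "angular": [0, 0, -19.8], "claw": 0.03}
    - {"slide": [0.2935, -0.4622, -0.158], "angular": [0, 0, -19.8], "claw": 0.03}
    - {"slide": [0.2935, -0.4622, -0.158], "angular": [0, 0, -19.8], "claw": 0.03}
  force: 25

```text
time: 2.5
tool_pos: [0.4444, 0.0929, 0.0905]
eef_rot: [-1.517, 0.479, -0.479]
force: [-0.1, -0.2, -0.4]
grip_width: 0.0301
```

```bash
python3 - <<'E'
from h import *
S=snapshot("scene");T=snapshot("top")
cv2.imwrite("pics/p5.png",np.hstack([crop(S["color"],345,275,40,5),crop(T["color"],260,205,40,5)]))
E
```

```text
(no output)
```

View pics/p5.png

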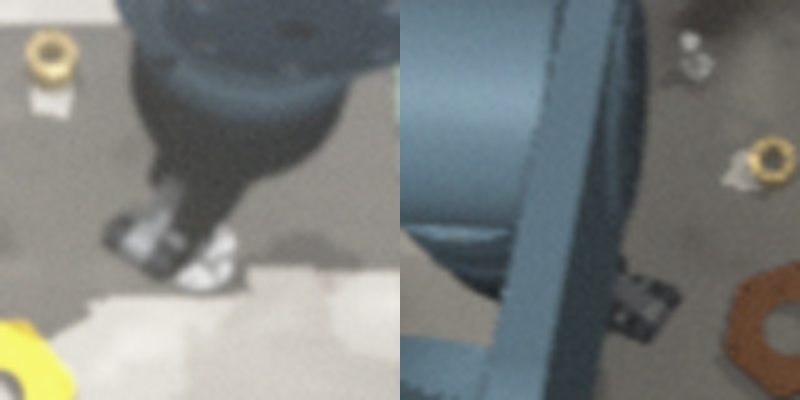

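The fingers stand above the disk (left panel, about (170,230)), with the pads parallel to the tab. I'll descend while feeling for contact.

jog_arm:
  commands:
    - {"slide": [0, 0, -0.03], "angular": [0, 0, 0], "claw": 0.03}
    - {"slide": [0, 0, -0.05], "angular": [0, 0, 0], "claw": 0.03}
    - {"slide": [0, 0, -0.055], "angular": [0, 0, 0], "claw": 0.03}
    - {"slide": [0, 0, -0.058], "angular": [0, 0, 0], "claw": 0.03}
    - {"slide": [0, 0, -0.06], "angular": [0, 0, 0], "claw": 0.03}
    - {"slide": [0, 0, -0.06], "angular": [0, 0, 0], "claw": 0.03}

```text
time: 3.35
tool_pos: [0.4449, 0.0927, 0.0308]
eef_rot: [-1.517, 0.478, -0.479]
force: [-0.2, 0.1, 0.3]
grip_width: 0.03
```

jog_arm:
  commands:
    - {"slide": [0, 0, 0], "angular": [0, 0, 0], "claw": 0.0}
    - {"slide": [0, 0, 0], "angular": [0, 0, 0], "claw": 0.0}
    - {"slide": [0, 0, 0], "angular": [0, 0, 0], "claw": 0.0}
    - {"slide": [0, 0, 0], "angular": [0, 0, 0], "claw": 0.0}
    - {"slide": [0, 0, 0], "angular": [0, 0, 0], "claw": 0.0}
    - {"slide": [0, 0, 0.005], "angular": [0, 0, 0], "claw": 0.0}
  force: 30

```text
time: 4.1
tool_pos: [0.4441, 0.0926, 0.0351]
eef_rot: [-1.518, 0.48, -0.478]
force: [0.8, 0.5, -0.7]
grip_width: 0.0089
```

jog_arm:
  commands:
    - {"slide": [0, 0, 0.05], "angular": [0, 0, 0], "claw": 0.0}
    - {"slide": [-0.01, -0.03, 0.1], "angular": [0, 0, 0], "claw": 0.0}
    - {"slide": [-0.02, -0.085, 0.11], "angular": [0, 0, 0], "claw": 0.0}
    - {"slide": [-0.02, -0.14, 0.11], "angular": [0, 0, 0], "claw": 0.0}
    - {"slide": [-0.015, -0.195, 0.11], "angular": [0, 0, 0], "claw": 0.0}
    - {"slide": [-0.005, -0.25, 0.11], "angular": [0, 0, 0], "claw": 0.0}
    - {"slide": [0.02, -0.3, 0.11], "angular": [0, 0, 0], "claw": 0.0}
    - {"slide": [0.05, -0.35, 0.11], "angular": [0, 0, 0], "claw": 0.0}
    - {"slide": [0.0827, -0.3961, 0.11], "angular": [0, 0, 0], "claw": 0.0}
    - {"slide": [0.0827, -0.3961, 0.11], "angular": [0, 0, 0], "claw": 0.0}
    - {"slide": [0.0827, -0.3961, 0.094], "angular": [0, 0, 0], "claw": 0.0}
    - {"slide": [0.0827, -0.3961, 0.094], "angular": [0, 0, 0], "claw": 0.0}

```text
time: 5.6
tool_pos: [0.5255, -0.3013, 0.127]
eef_rot: [-1.515, 0.482, -0.475]
force: [0.5, -0.5, -0.5]
grip_width: 0.009
```

```bash
python3 - <<'E'
from h import *
print(read_state()["tool_pos"],read_state()["force"])
S=snapshot("scene");T=snapshot("top")
cv2.imwrite("pics/p6.png",np.hstack([crop(S["color"],308,125,25,8),crop(T["color"],430,170,25,8)]))
E
```

```text
[ 0.52549315 -0.30128754  0.12696521] [ 0.48894529 -0.4796023  -0.47339083]
```

View pics/p6.png

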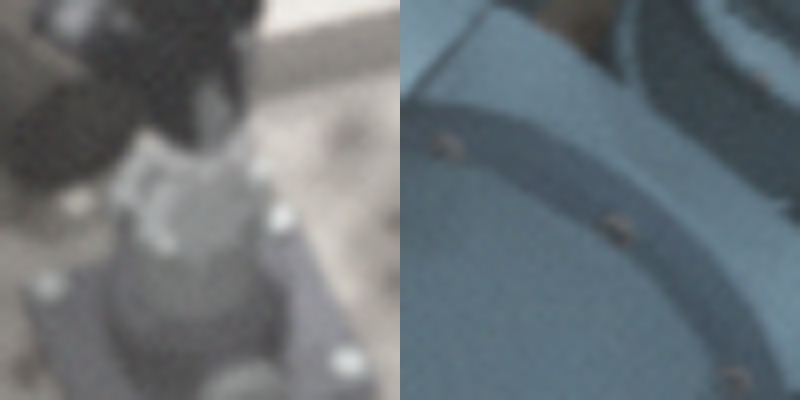

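jog_arm:
  commands:
    - {"slide": [0, 0, 0], "angular": [0, 0, 0], "claw": 0.0}
    - {"slide": [0, 0, 0], "angular": [0, 0, 0], "claw": 0.0}

```text
time: 5.95
tool_pos: [0.5275, -0.3034, 0.13]
eef_rot: [-1.518, 0.478, -0.479]
force: [0.1, 1.2, 0.5]
grip_width: 0.0093
```

```bash
python3 - <<'E'
from fit import *
s=read_state();print(s["tool_pos"],s["force"],s["grip_width"],np.degrees(s["q"]).round(1))
ds=[snapshot("scene") for _ in range(4)];S=ds[0]
im=np.mean([d["color"].astype(float) for d in ds],0)
im=np.uint8(np.clip((im-40)*1.4,0,255))
a=crop(im,308,122,20,15); b=a.copy()
x,y,z=s["tool_pos"]
for P,c in((circ(.5272,-.3033,.08,.0245),(0,255,0)),(circ(x,y,z-.021,.016),(0,0,255)),(circ(x,y,z-.031,.016),(255,0,255))):
    p=(proj(S,P)-[288,102]+.5)*15-.5
    cv2.polylines(b,[np.int32(p)],True,c,1)
cv2.imwrite("pics/p7.png",np.hstack([a,b])[:,:]if 0 else cv2.resize(np.hstack([a,b]),(800,400)))
E
```

```text
[ 0.52745649 -0.30337753  0.12995297] [0.13074886 1.20456303 0.54912293] 0.00928739447536676 [-41.1  21.7  92.4   0.   65.8 -96.1]
```

View pics/p7.png

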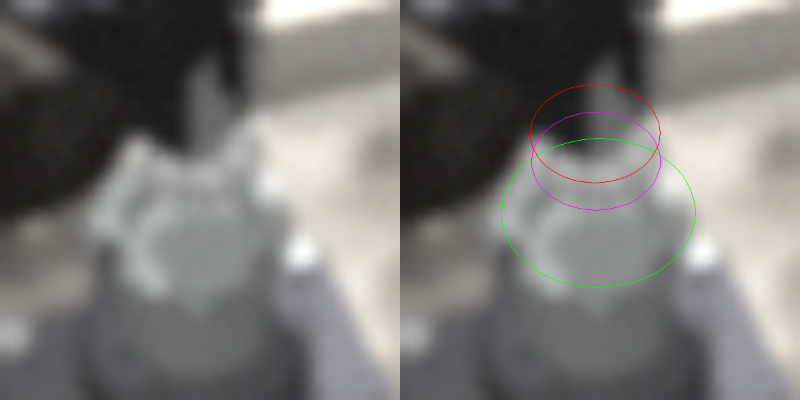

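Something about 9 mm thick is held (grip width 0.0093), the gray tab strip at (205,110) is between the fingers, and the disk edge falls inside the predicted ellipses. I'll descend, feeling for contact.

jog_arm:
  commands:
    - {"slide": [0, 0, -0.008], "angular": [0, 0, 0], "claw": 0.0}
    - {"slide": [0, 0, -0.015], "angular": [0, 0, 0], "claw": 0.0}
    - {"slide": [0, 0, -0.018], "angular": [0, 0, 0], "claw": 0.0}
    - {"slide": [0, 0, -0.019], "angular": [0, 0, 0], "claw": 0.0}
    - {"slide": [0, 0, -0.02], "angular": [0, 0, 0], "claw": 0.0}
    - {"slide": [0, 0, -0.021], "angular": [0, 0, 0], "claw": 0.0}

```text
time: 6.9
tool_pos: [0.5276, -0.3035, 0.1088]
eef_rot: [-1.517, 0.478, -0.479]
force: [-0.2, 2.2, 4.4]
grip_width: 0.0091
```

jog_arm:
  commands:
    - {"slide": [0, 0.0008, 0.0005], "angular": [0, 0, 0], "claw": 0.0}
    - {"slide": [0, 0.0008, 0], "angular": [0, 0, 0], "claw": 0.0}
    - {"slide": [0, 0.0008, -0.0005], "angular": [0, 0, 0], "claw": 0.0}
    - {"slide": [0, 0.0008, -0.001], "angular": [0, 0, 0], "claw": 0.0}

```text
time: 7.4
tool_pos: [0.5276, -0.3026, 0.1074]
eef_rot: [-1.517, 0.478, -0.479]
force: [2.4, 0.8, 1.3]
grip_width: 0.009
```

jog_arm:
  commands:
    - {"slide": [0.0007, 0.0002, 0], "angular": [0, 0, 0], "claw": 0.0}
    - {"slide": [0.0007, 0.0002, -0.0007], "angular": [0, 0, 0], "claw": 0.0}
    - {"slide": [0.0007, 0.0002, -0.0012], "angular": [0, 0, 0], "claw": 0.0}
    - {"slide": [0.0007, 0.0002, -0.0012], "angular": [0, 0, 0], "claw": 0.0}

```text
time: 7.9
tool_pos: [0.5277, -0.3024, 0.1059]
eef_rot: [-1.517, 0.479, -0.478]
force: [0.3, 0.4, -0.9]
grip_width: 0.0085
```

jog_arm:
  commands:
    - {"slide": [0, 0, -0.0005], "angular": [0, 0, 0], "claw": 0.0}
    - {"slide": [0, 0, -0.001], "angular": [0, 0, 0], "claw": 0.0}
    - {"slide": [0, 0, -0.0013], "angular": [0, 0, 0], "claw": 0.0}
    - {"slide": [0, 0, -0.0013], "angular": [0, 0, 0], "claw": 0.0}

```text
time: 8.4
tool_pos: [0.5279, -0.3025, 0.1048]
eef_rot: [-1.517, 0.479, -0.479]
force: [-0.6, -0.7, 1.1]
grip_width: 0.0085
```

jog_arm:
  commands:
    - {"slide": [0, 0, -0.0005], "angular": [0, 0, 0], "claw": 0.0}
    - {"slide": [0, 0, -0.001], "angular": [0, 0, 0], "claw": 0.0}
    - {"slide": [0, 0, -0.001], "angular": [0, 0, 0], "claw": 0.0}

```text
time: 8.78
tool_pos: [0.5279, -0.3025, 0.1042]
eef_rot: [-1.517, 0.479, -0.479]
force: [-2.7, 1.7, 5.0]
grip_width: 0.009
```

Contact with the spring seat came at 5 N at the expected height. I'll release.

jog_arm:
  commands:
    - {"slide": [0, 0, 0.0005], "angular": [0, 0, 0], "claw": 0.03}
    - {"slide": [0, 0, 0.0005], "angular": [0, 0, 0], "claw": 0.03}
    - {"slide": [0, 0, 0.0005], "angular": [0, 0, 0], "claw": 0.03}
    - {"slide": [0, 0, 0.0005], "angular": [0, 0, 0], "claw": 0.03}
    - {"slide": [0, 0, 0.03], "angular": [0, 0, 0], "claw": 0.04}
    - {"slide": [0, 0, 0.07], "angular": [0, 0, 0], "claw": 0.08}
    - {"slide": [-0.05, 0.04, 0.08], "angular": [0, 0, 0], "claw": 0.08}
    - {"slide": [-0.08, 0.09, 0.08], "angular": [0, 0, -5.4], "claw": 0.08}
    - {"slide": [-0.08, 0.14, 0.08], "angular": [0, 0, -5.4], "claw": 0.08}
    - {"slide": [-0.0685, 0.192, 0.04], "angular": [0, 0, -5.4], "claw": 0.08}
    - {"slide": [-0.0685, 0.192, 0.0], "angular": [0, 0, -5.4], "claw": 0.08}
    - {"slide": [-0.0685, 0.192, 0.0], "angular": [0, 0, -5.4], "claw": 0.08}

```text
time: 10.28
tool_pos: [0.4571, -0.1086, 0.1013]
eef_rot: [-1.499, 0.556, -0.546]
force: [-0.0, 0.2, 0.8]
grip_width: 0.08
```

```bash
python3 - <<'E'
from fit import *
from scipy.spatial.transform import Rotation as R
s=read_state();M=R.from_rotvec(s["eef_rot"]).as_matrix();print(s["tool_pos"],s["force"],s["grip_width"],np.degrees(np.arctan2(M[1,2],M[0,2])))
S=snapshot("scene");T=snapshot("top")
b=[]
for D,c in((S,(308,122)),(T,(430,180))):
    im=np.uint8(np.clip((D["color"].astype(float)-40)*1.2,0,255)); a=crop(im,*c,20,20)
    for P,col in((circ(.5275,-.303,.084,.016),(0,0,255)),):
        p=(proj(D,P)-[c[0]-20,c[1]-20]+.5)*20-.5
        cv2.polylines(a,[np.int32(p)],True,col,1)
    b.append(cv2.resize(a,(400,400)))
cv2.imwrite("pics/p8.png",np.hstack(b))
E
```

```text
[ 0.45707568 -0.1085818   0.10127956] [-0.02068493  0.24386314  0.75587442] 0.07999028227518541 49.65584714951727
```

View pics/p8.png

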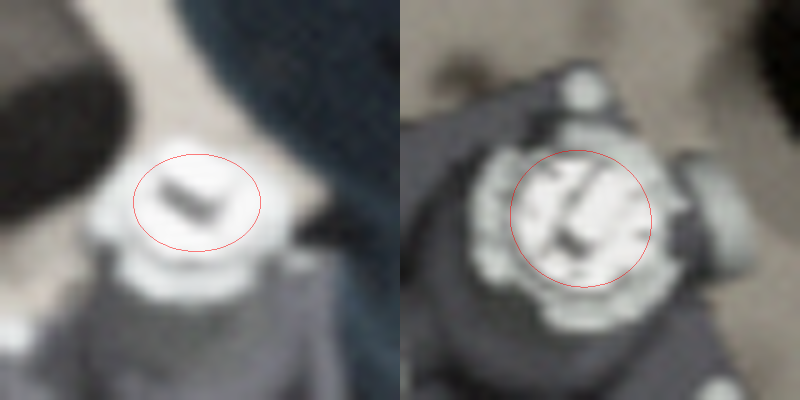

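The disk sits centred in the mouth, tab up (right panel, white disk inside the ellipse at (580,218)). Next I'll lower over the nut.

jog_arm:
  commands:
    - {"slide": [0, 0, -0.03], "angular": [0, 0, 0], "claw": 0.08}
    - {"slide": [0, 0, -0.04], "angular": [0, 0, 0], "claw": 0.08}
    - {"slide": [0, 0, -0.04], "angular": [0, 0, 0], "claw": 0.08}

```text
time: 10.75
tool_pos: [0.4597, -0.1111, 0.0644]
eef_rot: [-1.499, 0.553, -0.553]
force: [-0.4, 0.8, 0.3]
grip_width: 0.0799
```

jog_arm:
  commands:
    - {"slide": [-0.0005, 0, -0.025], "angular": [0, 0, 0], "claw": 0.08}
    - {"slide": [-0.0005, 0, -0.038], "angular": [0, 0, 0], "claw": 0.08}
    - {"slide": [-0.0005, 0, -0.044], "angular": [0, 0, 0], "claw": 0.08}
    - {"slide": [-0.0005, 0, -0.044], "angular": [0, 0, 0], "claw": 0.08}
    - {"slide": [-0.0005, 0, -0.044], "angular": [0, 0, 0], "claw": 0.05}
    - {"slide": [-0.0005, 0, -0.044], "angular": [0, 0, 0], "claw": 0.05}
    - {"slide": [-0.0005, 0, -0.044], "angular": [0, 0, 0], "claw": 0.05}
    - {"slide": [-0.0005, 0, -0.044], "angular": [0, 0, 0], "claw": 0.05}
    - {"slide": [-0.0005, 0, -0.044], "angular": [0, 0, 0], "claw": 0.05}
  force: 30

```text
time: 11.88
tool_pos: [0.4595, -0.1108, 0.0206]
eef_rot: [-1.5, 0.551, -0.553]
force: [-1.7, 0.4, 6.3]
grip_width: 0.0572
```

jog_arm:
  commands:
    - {"slide": [0, 0, 0.02], "angular": [0, 0, 0], "claw": 0.05}
    - {"slide": [0, 0, 0.07], "angular": [0, 0, 0], "claw": 0.05}
    - {"slide": [0, -0.03, 0.12], "angular": [0, 0, 8], "claw": 0.05}
    - {"slide": [0, -0.085, 0.13], "angular": [0, 0, 16], "claw": 0.05}
    - {"slide": [0.02, -0.13, 0.13], "angular": [0, 0, 24], "claw": 0.05}
    - {"slide": [0.05, -0.17, 0.13], "angular": [0, 0, 32.1], "claw": 0.05}
    - {"slide": [0.0685, -0.192, 0.13], "angular": [0, 0, 32.1], "claw": 0.05}
    - {"slide": [0.0685, -0.192, 0.12], "angular": [0, 0, 32.1], "claw": 0.05}
    - {"slide": [0.0685, -0.192, 0.12], "angular": [0, 0, 32.1], "claw": 0.05}
    - {"slide": [0.0685, -0.192, 0.12], "angular": [0, 0, 32.1], "claw": 0.05}

```text
time: 13.12
tool_pos: [0.5267, -0.3013, 0.1394]
eef_rot: [-1.567, 0.115, -0.113]
force: [0.3, -0.2, -0.8]
grip_width: 0.0574
```

```bash
python3 - <<'E'
from fit import *
from scipy.spatial.transform import Rotation as R
s=read_state();M=R.from_rotvec(s["eef_rot"]).as_matrix();print(s["tool_pos"],s["force"],s["torque"],s["grip_width"],np.degrees(np.arctan2(M[1,2],M[0,2])))
x,y,z=s["tool_pos"];w=np.radians(21.8)
b=[]
for n,c in(("scene",(308,112)),("top",(430,170))):
    D=snapshot(n)
    im=np.uint8(np.clip((D["color"].astype(float)-30)*1.3,0,255)); a=crop(im,*c,30,12); o=a.copy()
    for P,col in((hexa(x,y,z+.0034,w),(0,0,255)),(hexa(x,y,z-.0206,w),(255,0,255))):
        p=(proj(D,P)-[c[0]-30,c[1]-30]+.5)*12-.5
        cv2.polylines(o,[np.int32(p)],True,col,1)
    if n=="scene": b=[a,o]
cv2.imwrite("pics/p9.png",cv2.resize(np.hstack(b),(800,400)))
E
```

```text
[ 0.526743   -0.30127124  0.1393603 ] [ 0.32719686 -0.17157004 -0.78117468] [ 0.01991113 -0.01864898 -0.02753332] 0.057445117721304076 81.70660451454339
```

View pics/p9.png

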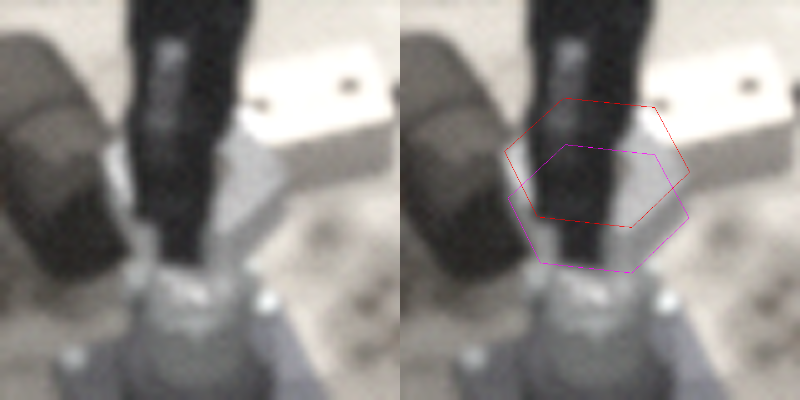

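The nut is held level and on the prediction (right corner at (285,175)). I'll lower toward the neck.

jog_arm:
  commands:
    - {"slide": [0, 0, -0.02], "angular": [0, 0, 0], "claw": 0.05}
    - {"slide": [0, 0, -0.032], "angular": [0, 0, 0], "claw": 0.05}
    - {"slide": [0, 0, -0.036], "angular": [0, 0, 0], "claw": 0.05}
    - {"slide": [0, 0, -0.038], "angular": [0, 0, 0], "claw": 0.05}
    - {"slide": [0, 0, -0.04], "angular": [0, 0, 0], "claw": 0.05}
    - {"slide": [0, 0, -0.0415], "angular": [0, 0, 0], "claw": 0.05}
    - {"slide": [0, 0, -0.0415], "angular": [0, 0, 0], "claw": 0.05}

```text
time: 14.1
tool_pos: [0.5275, -0.3025, 0.0984]
eef_rot: [-1.568, 0.114, -0.114]
force: [-0.3, 0.1, -1.3]
grip_width: 0.0576
```

jog_arm:
  commands:
    - {"slide": [0, 0, -0.002], "angular": [0, 0, 0], "claw": 0.05}
    - {"slide": [0, 0, -0.0035], "angular": [0, 0, 0], "claw": 0.05}
    - {"slide": [0, 0, -0.0045], "angular": [0, 0, 0], "claw": 0.05}
    - {"slide": [0, 0, -0.0055], "angular": [0, 0, 0], "claw": 0.05}
    - {"slide": [0, 0, -0.0062], "angular": [0, 0, 0], "claw": 0.05}
    - {"slide": [0, 0, -0.0062], "angular": [0, 0, 0], "claw": 0.05}

```text
time: 14.85
tool_pos: [0.5274, -0.3025, 0.0921]
eef_rot: [-1.568, 0.114, -0.114]
force: [0.3, 0.6, -1.0]
grip_width: 0.0571
```

jog_arm:
  commands:
    - {"slide": [0, 0, -0.0008], "angular": [0, 0, 0], "claw": 0.05}
    - {"slide": [0, 0, -0.0016], "angular": [0, 0, 0], "claw": 0.05}
    - {"slide": [0, 0, -0.0024], "angular": [0, 0, 0], "claw": 0.05}
    - {"slide": [0, 0, -0.0032], "angular": [0, 0, 0], "claw": 0.05}
    - {"slide": [0, 0, -0.004], "angular": [0, 0, 0], "claw": 0.05}
    - {"slide": [0, 0, -0.004], "angular": [0, 0, 0], "claw": 0.05}

```text
time: 15.6
tool_pos: [0.5274, -0.3024, 0.088]
eef_rot: [-1.568, 0.114, -0.114]
force: [-0.4, 0.7, -1.3]
grip_width: 0.0576
```

In the gaps. On down to the disk.

jog_arm:
  commands:
    - {"slide": [0, 0, -0.0008], "angular": [0, 0, 0], "claw": 0.05}
    - {"slide": [0, 0, -0.0016], "angular": [0, 0, 0], "claw": 0.05}
    - {"slide": [0, 0, -0.0022], "angular": [0, 0, 0], "claw": 0.05}
    - {"slide": [0, 0, -0.0028], "angular": [0, 0, 0], "claw": 0.05}
    - {"slide": [0, 0, -0.0032], "angular": [0, 0, 0], "claw": 0.05}
    - {"slide": [0, 0, -0.0032], "angular": [0, 0, 0], "claw": 0.05}

```text
time: 16.35
tool_pos: [0.5274, -0.3024, 0.0851]
eef_rot: [-1.568, 0.114, -0.114]
force: [-1.5, 0.9, 2.0]
grip_width: 0.0572
```

jog_arm:
  commands:
    - {"slide": [0, 0, -0.0002], "angular": [0, 0, -4], "claw": 0.05}
    - {"slide": [0, 0, -0.0002], "angular": [0, 0, -8], "claw": 0.05}
    - {"slide": [0, 0, -0.0002], "angular": [0, 0, -12], "claw": 0.05}
    - {"slide": [0, 0, -0.0002], "angular": [0, 0, -16], "claw": 0.05}
    - {"slide": [0, 0, -0.0002], "angular": [0, 0, -20], "claw": 0.05}
    - {"slide": [0, 0, -0.0002], "angular": [0, 0, -20], "claw": 0.05}

```text
time: 17.1
tool_pos: [0.5278, -0.3026, 0.0851]
eef_rot: [-1.536, 0.386, -0.388]
force: [0.2, 0.1, 3.2]
grip_width: 0.0571
```

```bash
cat > st.py <<'E'
from h import *
from scipy.spatial.transform import Rotation as R
s=read_state();M=R.from_rotvec(s["eef_rot"]).as_matrix();print(s["time"],s["tool_pos"].round(4),s["force"].round(1),s["torque"].round(2),s["grip_width"],"yaw",np.degrees(np.arctan2(M[1,2],M[0,2])))
E
python3 st.py
```

```text
17.1 [ 0.5278 -0.3026  0.0851] [0.2 0.1 3.2] [ 0.16  0.   -0.06] 0.05714367512512622 yaw 61.70516462646839
```

Turns freely (-20°, little moment). I'll continue onto the ramp.

jog_arm:
  commands:
    - {"slide": [0, 0, -0.0003], "angular": [0, 0, -4], "claw": 0.05}
    - {"slide": [0, 0, -0.0005], "angular": [0, 0, -8], "claw": 0.05}
    - {"slide": [0, 0, -0.0008], "angular": [0, 0, -12], "claw": 0.05}
    - {"slide": [0, 0, -0.0011], "angular": [0, 0, -15], "claw": 0.05}
    - {"slide": [0, 0, -0.0014], "angular": [0, 0, -18], "claw": 0.05}
    - {"slide": [0, 0, -0.0014], "angular": [0, 0, -18], "claw": 0.05}

```text
time: 17.85
tool_pos: [0.528, -0.3027, 0.0841]
eef_rot: [-1.477, 0.63, -0.632]
force: [-0.6, 2.5, 5.5]
grip_width: 0.0575
```

```bash
python3 st.py
```

```text
17.85 [ 0.528  -0.3027  0.0841] [-0.6  2.5  5.5] [ 0.29 -0.02 -0.05] 0.05748137723717181 yaw 43.75990590723417
```

jog_arm:
  commands:
    - {"slide": [0, 0, -0.0003], "angular": [0, 0, -3], "claw": 0.05}
    - {"slide": [0, 0, -0.0006], "angular": [0, 0, -6], "claw": 0.05}
    - {"slide": [0, 0, -0.0009], "angular": [0, 0, -9], "claw": 0.05}
    - {"slide": [0, 0, -0.0011], "angular": [0, 0, -11], "claw": 0.05}
    - {"slide": [0, 0, -0.0011], "angular": [0, 0, -11], "claw": 0.05}

```text
time: 18.48
tool_pos: [0.5282, -0.3025, 0.0832]
eef_rot: [-1.427, 0.777, -0.779]
force: [0.4, 2.7, 6.3]
grip_width: 0.0574
```

```bash
python3 st.py
```

```text
18.475 [ 0.5282 -0.3025  0.0832] [0.4 2.7 6.3] [ 0.44  0.07 -0.01] 0.05740879764659981 yaw 32.78674220782874
```

jog_arm:
  commands:
    - {"slide": [0, 0, -0.0002], "angular": [0, 0, -2], "claw": 0.05}
    - {"slide": [0, 0, -0.0004], "angular": [0, 0, -4], "claw": 0.05}
    - {"slide": [0, 0, -0.0005], "angular": [0, 0, -5], "claw": 0.05}
    - {"slide": [0, 0, -0.0005], "angular": [0, 0, -5], "claw": 0.05}

```text
time: 18.98
tool_pos: [0.5284, -0.3022, 0.0829]
eef_rot: [-1.4, 0.843, -0.846]
force: [0.5, 3.7, 8.7]
grip_width: 0.0573
```

```bash
python3 st.py
```

```text
18.975 [ 0.5284 -0.3022  0.0829] [0.5 3.7 8.7] [ 0.66 -0.09  0.24] 0.057289230687601854 yaw 27.83109140454033
```

jog_arm:
  commands:
    - {"slide": [0, 0, 0], "angular": [0, 0, -1], "claw": 0.05}
    - {"slide": [0, 0, 0], "angular": [0, 0, -2], "claw": 0.05}
    - {"slide": [0, 0, 0], "angular": [0, 0, -2], "claw": 0.05}

```text
time: 19.35
tool_pos: [0.5285, -0.3019, 0.0829]
eef_rot: [-1.389, 0.869, -0.871]
force: [0.6, 5.2, 8.4]
grip_width: 0.0575
```

```bash
python3 st.py
```

```text
19.35 [ 0.5285 -0.3019  0.0829] [0.6 5.2 8.4] [ 0.86 -0.2   0.73] 0.05748512185841088 yaw 25.90671132561481
```

At the stop (moment rose to 0.7 N m). I'll relax slightly, release, and lift off.

jog_arm:
  commands:
    - {"slide": [0, -0.0003, 0.0002], "angular": [0, 0, 1.5], "claw": 0.05}
    - {"slide": [0, -0.0003, 0.0003], "angular": [0, 0, 1.5], "claw": 0.05}
    - {"slide": [0, -0.0003, 0.0003], "angular": [0, 0, 1.5], "claw": 0.08}
    - {"slide": [0, -0.0003, 0.0003], "angular": [0, 0, 1.5], "claw": 0.08}
    - {"slide": [0, -0.0003, 0.0003], "angular": [0, 0, 1.5], "claw": 0.08}
    - {"slide": [0, -0.0003, 0.0003], "angular": [0, 0, 1.5], "claw": 0.08}
    - {"slide": [0, 0, 0.03], "angular": [0, 0, 1.5], "claw": 0.08}
    - {"slide": [0, 0, 0.08], "angular": [0, 0, 1.5], "claw": 0.08}
    - {"slide": [-0.05, 0, 0.1], "angular": [0, 0, 1.5], "claw": 0.08}
    - {"slide": [-0.1, 0.05, 0.1], "angular": [0, 0, 1.5], "claw": 0.08}
    - {"slide": [-0.13, 0.1, 0.1], "angular": [0, 0, 1.5], "claw": 0.08}
    - {"slide": [-0.13, 0.1, 0.1], "angular": [0, 0, 1.5], "claw": 0.08}

```text
time: 20.85
tool_pos: [0.3946, -0.1989, 0.1805]
eef_rot: [-1.397, 0.855, -0.849]
force: [0.8, -0.8, 0.2]
grip_width: 0.0799
```

```bash
python3 st.py; python3 - <<'E'
from fit import *
b=[]
for n,c in(("scene",(308,122)),("top",(430,180))):
    ds=[snapshot(n) for _ in range(6)];D=ds[0];D["color"]=np.mean([d["color"].astype(float) for d in ds],0)
    im=np.uint8(np.clip((D["color"]-60)*1.2,0,255)); a=crop(im,*c,25,16)
    f=lambda x,y,w,z=.086:[(hexa(x,y,z,w),255)]
    lo,hi=(150,215) if n=="top" else (180,243)
    q,r=fit(D,f,np.array([.5275,-.3028,np.radians(-34)]),*c,18,lo,hi,np.array([.002,.002,.05])); print(n,q[:2],np.degrees(q[2]),r)
    for P,col in((hexa(q[0],q[1],.086,q[2]),(0,0,255)),):
        p=(proj(D,P)-[c[0]-25,c[1]-25]+.5)*16-.5
        cv2.polylines(a,[np.int32(p)],True,col,1)
    b.append(cv2.resize(a,(400,400)))
cv2.imwrite("pics/p10.png",np.hstack(b))
E
```

```text
20.85 [ 0.3946 -0.1989  0.1805] [ 0.8 -0.8  0.2] [-0.02  0.02 -0.02] 0.07991821954393796 yaw 27.24971080636244
scene [ 0.52949115 -0.30341019] -33.314081438757306 0.04753558399923771
top [ 0.58793072 -0.38239984] -47.876935643361925 0.02379700539046851
```

View pics/p10.png

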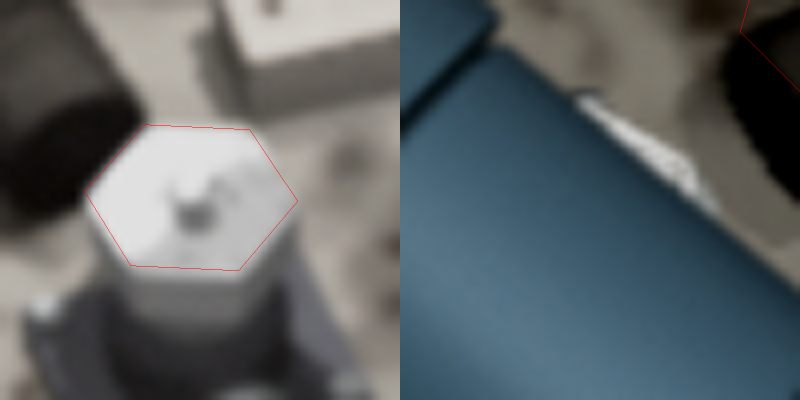

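The scene view (left panel) shows the nut level on the neck. The fitted angle of -33.3° is 55° clockwise of the gap middle, which is the stop. The arm hides the nut in the top view. I'll hand in.

```bash
python3 -c "
from rig import *
print(close_job())"
```

```text
the job is handed in; nothing more can be done
None
```

The strainer housing is closed and the job is handed in. No verdict was reported. The robot's clock stood at about 21 s of the allowed 72 s.

- **Disk:** I gripped it by its tab and eased it into the mouth, correcting about 1 mm by feel after light contact with the rim. It met the spring seat at about 5 N, at the expected height, and I let go. The pictures then showed it centred, tab up.
- **Nut:** I gripped it across two flats, turned its pins to the gaps and lowered it. The pins dropped in without contact force, and the nut met the disk at the expected height. I turned it clockwise about 56°, with little moment until the stop.
- **At the stop:** the moment rose to 0.73 N m, a little above the suggested 0.5 N m. The highest force I read at the wrist was about 10 N. I backed off 1.5° and released.

**Last checks:**
- The scene picture shows the nut level on the neck, within about 2 mm of the axis and about 55° clockwise of the gap's middle.
- From the tool height just before release, the nut's centre was about 5.7 mm below the rim; the limit is 5.1 mm.
- The top-camera check failed because the arm hid the nut, so the final position rests on the scene camera and the tool readings.
- I did not measure the nut's height again after letting go.

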